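# Make up a candle set and a tea set on rattan trays

## Robot

A 7-joint arm with a two-finger parallel gripper is mounted at the origin on the work surface. World frame = base frame: x ahead of the robot, y to its left, z up, the work surface at z = 0. Lengths are in m, angles in degrees, forces in N, time in s.
With the tool pointing down it reaches from about 0.425 to 0.875 m from the base axis. Payload 4.7 kg.
Tool frame: the origin (TCP) lies at the very end of the fingers, on their centre line; the grasp point (between the pads) lies 19 mm behind it; z points along the fingers, y is the line along which they close (so a half turn about z gives the same grasp; the last joint's range is limited). The gripper opens to 87 mm and grips with 3 to 60 N. Pads are 19 mm wide; open, the fingers measure 117 mm over their backs; the gripper's body (75 mm by 190 mm) begins 51 mm behind the grasp point.
Start: joints at [-68.807, 18.392, -4.016, 83.108, 1.295, 78.541, -3.26], TCP at [0.226, 0.609, 0.199] pointing down, gripper open.
Joint ranges: [-163.93, 163.93], [-17.29, 119.83], [-79.2, 71.16], [3.27, 140.29], [-89.18, 269.18], [5.43, 117.66], [-154.24, 154.24]. Speed limits (degrees/s): [147.25, 147.25, 180, 180, 180, 180, 180].

## Interface

Orientations are given as [roll, pitch, yaw] about the fixed x, y, z axes, in that order (R = Rz(yaw) Ry(pitch) Rx(roll)).
In Python, from cell import telemetry, cams, env gives the robot as it stands.
- The arm moves only by the tool arm_command, never from a script. Its argument "series" is text: rows parted by semicolons, each of 5 numbers parted by spaces: the shift along the tool's x, y, z in mm, then the turn about the tool's z in rad, then the closure in counts, from 0 (fully open) to 255 (shut). A call has 1 to 20 rows; each row shifts and turns the commanded pose from where the row before left it, along the tool's axes as they then stand; what a row does not reach is not made up. A row lasts 1/12 s, in which the tool goes at most 41.7 mm and 7.16 degrees, less where a joint would pass 70% of its speed; a pose out of reach is approached as far as the arm can. A call is refused whole if a number of a shift passes 41.7 or a number of a turn 0.125, either way. A call with a gripper value outside its range is refused whole. The fingers move at their own pace and stop on an object; "squeeze" is the grip in N (left out, the last holds). Time passes only in rows, so rows that do not move let the fingers close. It gives the time, the measured TCP pose, the force, the opening and the grip force at its end, in the units of the state.
- telemetry.get_obs(): the state, without advancing time (a new reading comes with each control period).
- cams.read_camera(name): name is "scene" or "top"; returns the picture (420x560x3 uint8, blue, green, red); there is no depth.
- cams.calibration(name): a dict with "K" (3x3 intrinsics, pixels), "origin" and "rotation" of the camera in the world. Camera axes: x right, y down, z forward; pixel columns grow to the right and rows downward; lengths in m; the calibration is good to about 2 mm. A picture is of the moment at which its call begins. calibration takes no time and is no camera call.
- env.sign_off(): hands the job in; it is judged then, once.
The state is a dict: "time_s": time; "qpos": joint angles; "joint_velocities": joint speeds; "effort": joint torques, N m; "tool_pos": TCP position; "tool_rot": TCP orientation; "force": force on the tool from outside, world axes, zero at the start; "wrist_torque": the same for the moment, N m; "grip_width": finger opening in m; "grasp_force": force on a finger pad.
Only numpy, scipy, OpenCV 4.12 (cv2) and the standard library are available. Lean on these libraries where they do the work, as an engineer would, in place of code of your own. Each camera call takes 0.05 s, during which the arm holds its last target. There are 200 camera calls.

## Task

Make up the two gift sets from the stock on the cardboard: for the candle set, stand the bud vase in one half of the round tray and the tealight holder in the other half; for the tea set, stand the mug in the larger compartment of the rectangular tray and the sugar pot in the smaller one, with its lid on properly. Set every piece down upright on the tray's floor without dropping it or knocking anything over, and leave the elephant standing where it is.

Things in the scene. Friction and masses are not known exactly. Their poses are not given: they have to be found in the camera images.
- vase_center (a point): Terracotta bud vase with a thin red line, upright, loose, 110 mm high; point on its axis, half-way up (55 mm above its foot), z up. Foot 42 mm, belly 60 mm across at 36 mm height, slim straight neck 26 mm in diameter from 63 to 99 mm height (8 to 44 mm above the point): grip here; lip 36 mm. 0.17 kg. Like all the stock it stands on a 4 mm cardboard sheet.
- holder_center (a point): Square tealight holder: a dark wood block with two fine grooves round it, upright, loose, 52 by 52 mm and 52 mm high, sides along its x and y, round recess 41 mm across and 12 mm deep in its top; point on its axis, half-way up (26 mm above its underside), z up. 0.11 kg. Stands on the cardboard.
- mug_center (a point): Straight open terracotta mug, upright, loose, 62 mm in diameter, 80 mm high; point on the axis of the round body, half-way up (40 mm above its foot), z up. Its one handle points along +y and reaches 54 mm from the axis, at 27 to 68 mm above the foot, so it passes over the trays' rims. 0.20 kg. Stands on the cardboard.
- pot_center (a point): Squat round-bellied terracotta sugar pot, no handle, upright, loose, 70 mm high to its rim; belly 66 mm across from 26 to 44 mm height, foot 48 mm, rim 60 mm outside, open mouth 47 mm across, 12 mm deep; point on its axis, half-way up (35 mm above its foot), z up. 0.20 kg. Stands on the cardboard.
- lid_center (a point): The pot's terracotta lid, right way up, loose, 37 mm high: spigot below 36 mm across, 7 mm deep (drops into the mouth), disc 60 mm across, 6 mm thick (rests on the rim), knob on top 22 mm in diameter, 24 mm high. Point on its axis, half-way up: 18.5 mm above the spigot's underside, 5.5 mm above the disc; 46.5 mm above the pot's point when home. 0.06 kg.
- round_tray: Round tray, fixed: black floor, rattan rim, straight dark-wood partition (5 mm thick) across the middle making two equal halves. Inside diameter 170 mm, outside 186; floor 6 mm, rim top 20 mm, partition top 18 mm above the table. Origin on the table at its centre, z up; the partition lies along x, the halves at +y and -y; a half is roomiest 42 mm from the centre.
- rect_tray: Rectangular tray, fixed: red-brown floor, rattan rim (8 mm), a flat loop at each end (out to 137 mm). Inside 219 mm (x) by 112 mm (y); floor 6 mm, rim top 20 mm, partition top 18 mm above the table. Origin on the table at its centre, z up. Larger compartment 130 by 112 mm, centre x = +44.5 mm; smaller 84 by 112 mm, centre x = -67.5 mm; partition 5 mm thick at x = -23 mm.
- elephant_center (a point): Small terracotta elephant with a red saddle cloth, loose, about 110 mm long, 42 mm wide, 65 mm high, amid the stock; it belongs to no set and stays where it is. Point in its body, 35 mm above its feet; it faces along +x and reaches 66 mm that way, 45 mm the other way.

How it is judged:
By the outcome, as a careful person would: the job done as asked, in the order asked, and still so for the second after the job is handed in, with the robot touching nothing.
It also fails if it takes over 131 s, if anything falls off the work surface, if the arm or the gripper's body presses on something with over 40 N, if the wrist force passes 120 N, or if a joint passes its speed limit or range.

## Working session

There is one attempt and no reset: what is moved stays moved. The work goes in short steps, Python scripts to look and compute and a tool call to move; the robot and the scene stay as the last step left them, time stands still between calls to the robot, and variables do not carry over. Pictures are saved under pics/ and viewed, at most 14 in all, crops included, and the job is handed in when it is done.

Besides the shell and the picture viewer there is one more tool, called after "Emit:" in YAML: its name, and indented under it one key for each argument. arm_command: Moves the arm, as the interface text tells. Its arguments: {"type":"object","properties":{"series":{"type":"string"},"squeeze":{"type":"number"}},"required":["series"]}

```bash
ls; mkdir -p pics; python3 - <<'E'
from cell import telemetry, cams, env
import cv2
for n in("scene","top"):
    im=cams.read_camera(n); cv2.imwrite(f"pics/{n}0.png",im)
    c=cams.calibration(n); print(n,c)
o=telemetry.get_obs(); print(o)
E
```

```text
pics
scene {'K': array([[526.02372079,   0.        , 276.0182271 ],
       [  0.        , 526.02372079, 210.73359021],
       [  0.        ,   0.        ,   1.        ]]), 'origin': array([ 1.19575894, -0.05844684,  0.98821426]), 'rotation': array([-1.45101222e+02,  1.18966767e-01,  8.53322461e+01])}
top {'K': array([[537.24860209,   0.        , 281.50509563],
       [  0.        , 537.24860209, 203.48923185],
       [  0.        ,   0.        ,   1.        ]]), 'origin': array([0.36218273, 0.01450104, 1.1156384 ]), 'rotation': array([-1.69315049e+02,  6.14503913e-02, -8.88195438e+01])}
{'time_s': 0.1, 'qpos': array([-68.80581101,  18.43276822,  -4.01842488,  83.16595327,
         1.29566527,  78.5416162 ,  -3.26216878]), 'joint_velocities': array([ 0.05540432, -0.14547021,  0.11759502, -0.16074597, -0.05537678,
       -0.03392443,  0.11924157]), 'effort': array([ 1.30447038e-04, -4.92571521e+01, -4.05498706e-01, -3.13396382e+01,
       -6.43212581e-02,  3.96320340e-02,  7.56140571e-05]), 'tool_pos': array([0.22626701, 0.60878947, 0.19841166]), 'tool_rot': array([-1.79904942e+02,  5.17060482e-03,  1.59616076e+02]), 'force': array([ 0.87049473, -0.44818538,  0.81196162]), 'wrist_torque': array([-0.06810159,  0.04048854,  0.01103767]), 'grasp_force': 0.0, 'grip_width': 0.08712488918076207}
```

View pics/top0.png

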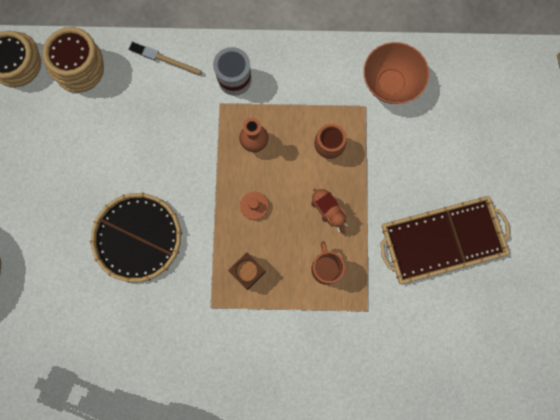

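View pics/scene0.png

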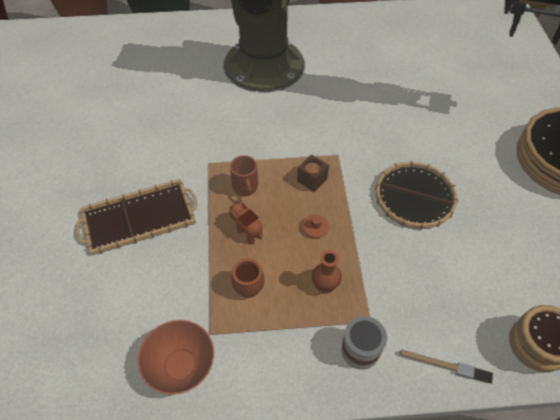

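```bash
cat >h.py <<'E'
import numpy as np,cv2
from scipy.spatial.transform import Rotation as R
from cell import telemetry, cams, env
def ray(n,p,z):
    c=cams.calibration(n); K=c["K"]
    d=R.from_euler('xyz',c["rotation"],degrees=True).as_matrix()@np.linalg.inv(K)@np.array([p[0],p[1],1.])
    o=c["origin"]; return o+d*(z-o[2])/d[2]
def proj(n,X):
    c=cams.calibration(n)
    q=c["K"]@(R.from_euler('xyz',c["rotation"],degrees=True).as_matrix().T@(np.array(X)-c["origin"])); return q[:2]/q[2]
E
python3 - <<'E'
from h import *
t=cv2.imread("pics/top0.png"); s=cv2.imread("pics/scene0.png")
f=lambda im,x,y:cv2.resize(im[y:y+215,x:x+160],None,fx=2.5,fy=2.5,interpolation=cv2.INTER_CUBIC)
cv2.imwrite("pics/z0.png",np.hstack([f(t,210,102),f(s,205,140)]))
for n,im in(("top",t),("scene",s)):
    hsv=cv2.cvtColor(im,cv2.COLOR_BGR2HSV)
    m=((hsv[...,1]>70)|(hsv[...,2]<60)).astype(np.uint8)*255
    cs,_=cv2.findContours(m,cv2.RETR_EXTERNAL,cv2.CHAIN_APPROX_NONE)
    for c in cs:
        if cv2.contourArea(c)>2500:
            h=cv2.convexHull(c)[:,0]
            W=np.array([ray(n,p,.02)[:2] for p in h])*1000
            (cx,cy),(w,hh),a=cv2.minAreaRect(W.astype(np.float32))
            (ex,ey),ax,_=cv2.fitEllipse(W.astype(np.float32))
            print(n,cv2.boundingRect(c),np.round([cx,cy,w,hh,a]),"ell",np.round([ex,ey,*ax],1))
E
```

```text
top (381, 196, 129, 88) [ 502. -316.  127.  271.   16.] ell [ 500.8 -315.9  196.   274.2]
top (90, 193, 91, 89) [494. 319. 182. 184.   1.] ell [493.6 318.4 183.2 184.9]
top (211, 104, 157, 207) [570.   1. 431. 314.   0.] ell [566.6   0.8 416.3 541.9]
top (364, 42, 65, 62) [ 865. -223.  139.  142.   90.] ell [ 864.4 -222.7  141.8  143.2]
top (43, 27, 60, 65) [880. 483. 159. 119.  37.] ell [881.6 483.  121.5 161.1]
scene (138, 320, 76, 75) [ 838. -221.  142.  141.    4.] ell [ 837.7 -221.5  142.7  143. ]
scene (510, 306, 50, 66) [852. 467.  90. 141.  68.] ell [860.  486.2 115.2 151.9]
scene (76, 180, 121, 75) [ 508. -316.  134.  269.   16.] ell [ 508.1 -316.6  182.3  279.4]
scene (376, 162, 81, 67) [500. 317. 181. 188.  54.] ell [500.2 317.8 182.3 189.4]
scene (209, 155, 160, 179) [577.   0. 313. 447.  90.] ell [5.703e+02 4.000e-01 3.800e+02 6.039e+02]
scene (518, 108, 42, 86) [375. 654.  97. 288.  68.] ell [393.9 718.1 219.5 304.1]
scene (228, 0, 61, 80) [-99.  -7. 168. 364.  86.] ell [-123.7   -8.3  199.7  478.5]
```

View pics/z0.png

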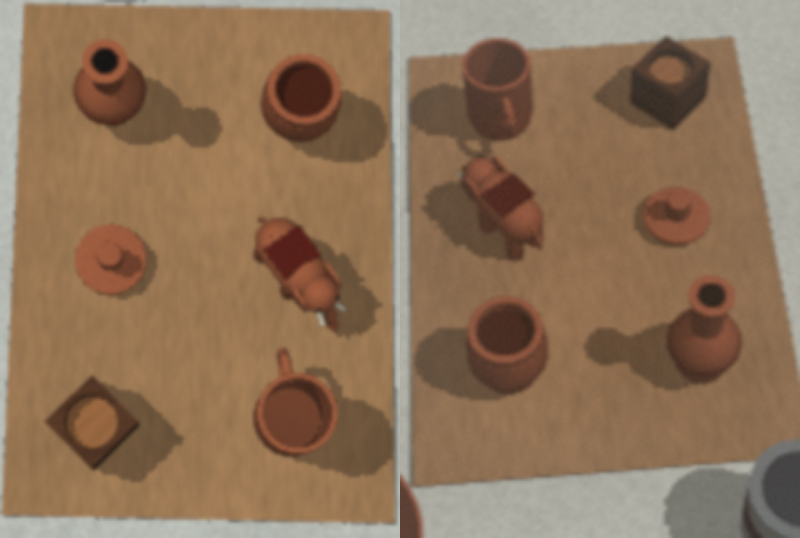

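```bash
python3 - <<'E'
from h import *
T=lambda p:(210+p[0]/2.5-.3,102+p[1]/2.5-.3); S=lambda p:(205+(p[0]-400)/2.5-.3,140+p[1]/2.5-.3)
for nm,z,a,b in [("vase lip",.114,(105,61),(712,293)),("pot rim",.074,(303,91),(506,328)),("mug rim",.084,(297,412),(498,65)),
 ("handle",.060,(283,358),None),
 ("holder",.056,(93,423),(670,70)),("lid disc",.017,(111,260),(677,216)),("knob",.041,(109,252),(680,201)),
 ("h1",.056,(93,377),(668,38)),("h2",.056,(138,425),(632,82)),("h3",.056,(95,467),(672,101)),("h4",.056,(47,422),(709,69)),
 ("eleph head",.05,(320,293),(530,222)),("tusk",.04,(325,320),(540,240)),("eleph rump",.05,(270,238),(480,170))]:
    print(nm,np.round(ray("top",T(a),z)[:2]*1000), np.round(ray("scene",S(b),z)[:2]*1000) if b else "")
for n,a in(("top",[(104,221),(174,253)]),("scene",[(385,189),(448,200)])):
    P=[ray(n,p,.018)[:2] for p in a]; d=P[1]-P[0]; print("round part",np.round(np.array(P)*1000),np.degrees(np.arctan2(d[1],d[0])))
for n,a in(("top",[(451,210),(465,262)]),("scene",[(125,200),(131,240)])):
    P=[ray(n,p,.018)[:2] for p in a]; d=P[1]-P[0]; print("rect part",np.round(np.array(P)*1000),np.degrees(np.arctan2(d[1],d[0])))
E
```

```text
vase lip [703.  81.] [703.  82.]
pot rim [695. -77.] [699. -77.]
mug rim [436. -73.] [439. -70.]
handle [480. -64.] 
holder [426.  85.] [435.  86.]
lid disc [564.  77.] [569.  78.]
knob [566.  77.] [569.  79.]
h1 [462.  86.] [396.  89.]
h2 [425.  49.] [446.  50.]
h3 [392.  82.] [471.  84.]
h4 [426. 121.] [436. 122.]
eleph head [534. -94.] [586. -52.]
tusk [514. -99.] [598. -44.]
eleph rump [578. -53.] [528. -92.]
round part [[525. 386.]
 [462. 238.]] -113.02990565409684
round part [[481. 251.]
 [524. 388.]] 72.55622141311368
rect part [[ 563. -332.]
 [ 456. -356.]] -167.14675650865496
rect part [[ 463. -347.]
 [ 572. -325.]] 11.272431510813961
```

Emit:
arm_command:
  series: "-10 -5 0 0 90;-20 -10 0 0 90;-30 -16 0 0 90;-38 -20 0 0 90;-38 -20 0 0 90;-38 -20 0 0 90;-38 -20 0 0 90;-38 -20 0 0 90;-38 -20 0 0 90;-38 -20 0 0 90;-38 -20 0 0 90;-38 -20 0 0 90;-38 -20 0 0 90;-38 -20 0 0 90;-38 -20 0 0 90;-38 -20 0 0 90;-38 -20 0 0 90;-25 -11 0 0 90;-14 -6 0 0 90;0 0 0 0 90"
  squeeze: 12

```text
time_s: 1.77
tool_pos: [0.6934, 0.0885, 0.1984]
tool_rot: [-179.8, 0.1, 159.2]
force: [-1.1, 0.3, 0.2]
grip_width: 0.056
grasp_force: 0.0
```

Emit:
arm_command:
  series: "0 0 0 0 90;0 0 0 0 90"

```text
time_s: 1.93
tool_pos: [0.6909, 0.0964, 0.1991]
tool_rot: [180.0, -0.1, 159.7]
force: [0.4, -0.2, -0.4]
grip_width: 0.0568
grasp_force: 0.0
```

```bash
cat >>h.py <<'E'
def leg(b,yaw=None,a=None):
    o=telemetry.get_obs(); a=o["tool_pos"] if a is None else np.array(a)/1000
    y=np.radians(o["tool_rot"][2] if yaw is None else yaw)
    d=np.array(b)/1000-a; print("leg",np.round(1000*np.array([d[0]*np.cos(y)+d[1]*np.sin(y),d[0]*np.sin(y)-d[1]*np.cos(y),-d[2]]),1),"yaw",np.round(np.degrees(y),1))
E
python3 -c "
from h import *
leg((703,81.5,66))"
```

```text
leg [-16.5  -9.8 133.1] yaw 159.7
```

Emit:
arm_command:
  series: "-8 -5 0 0 90;-8 -5 0 0 90;0 0 10 0 90;0 0 20 0 90;0 0 25 0 90;0 0 25 0 90;0 0 20 0 90;0 0 14 0 90;0 0 10 0 90;0 0 6 0 90;0 0 3 0 90;0 0 0 0 90;0 0 0 0 90"

```text
time_s: 3.02
tool_pos: [0.7041, 0.0805, 0.0675]
tool_rot: [179.9, 0.1, 159.6]
force: [-0.5, -0.3, 0.6]
grip_width: 0.0562
grasp_force: 0.0
```

```bash
python3 - <<'E'
from h import *
leg((703,81.5,66))
t=cams.read_camera("top"); s=cams.read_camera("scene")
f=lambda im,x,y:cv2.resize(im[y:y+100,x:x+100],None,fx=4,fy=4,interpolation=cv2.INTER_CUBIC)
cv2.imwrite("pics/z1.png",np.hstack([f(t,205,85),f(s,280,210)]))
E
```

```text
leg [1.4 0.6 1.5] yaw 159.6
```

View pics/z1.png

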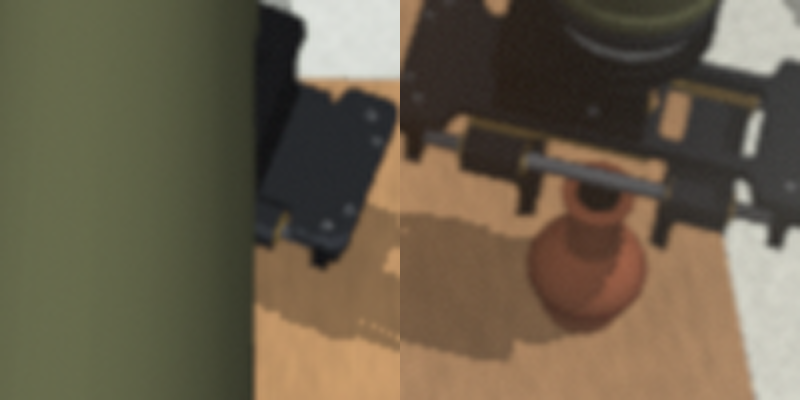

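Fingertips at about (525,205) and (662,240) of the composite straddle the vase neck (597,215) evenly; closing.

Emit:
arm_command:
  series: "0 0 1 0 255;0 0 0 0 255;0 0 0 0 255;0 0 0 0 255;0 0 0 0 255;0 0 0 0 255;0 0 0 0 255;0 0 0 0 255"
  squeeze: 15

```text
time_s: 3.78
tool_pos: [0.7034, 0.0805, 0.0655]
tool_rot: [180.0, 0.0, 159.6]
force: [0.7, -0.1, 0.6]
grip_width: 0.0347
grasp_force: 15.0
```

Emit:
arm_command:
  series: "0 0 -3 0 255;0 0 -8 0 255;0 0 -15 0 255;0 0 -22 0 255;0 0 -22 0 255;0 0 -22 0 255;0 0 -22 0 255;0 0 -14 0 255;0 0 -6 0 255;0 0 0 0 255;0 0 0 0 255"

```text
time_s: 4.7
tool_pos: [0.7029, 0.0803, 0.1988]
tool_rot: [-180.0, -0.0, 159.6]
force: [-0.3, 1.2, -2.2]
grip_width: 0.0349
grasp_force: 15.0
```

```bash
python3 -c "
from h import *
leg((537,304,200))"
```

```text
leg [233.5 151.8  -1.2] yaw 159.6
```

```bash
python3 - <<'E'
from h import *
s=cams.read_camera("scene")
cv2.imwrite("pics/z2.png",cv2.resize(s[150:300,250:400],None,fx=4,fy=4,interpolation=cv2.INTER_CUBIC))
E
```

```text
(no output)
```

View pics/z2.png

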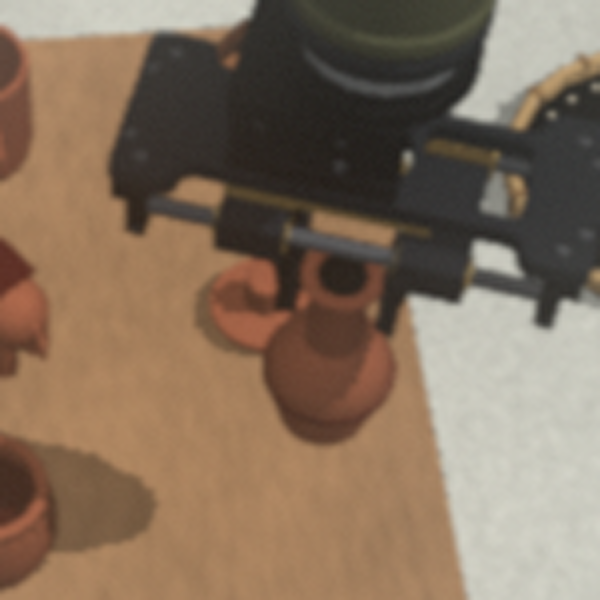

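The vase hangs upright between the fingers, lip at (340,270) and foot at (325,430); gripped at the lip's underside and secure. Carrying on.

Emit:
arm_command:
  series: "3 2 0 0 255;7 4.5 0 0 255;11 7 0 0 255;15 10 0 0 255;18 12 0 0 255;20 13 0 0 255;20 13 0 0 255;20 13 0 0 255;20 13 0 0 255;20 13 0 0 255;20 13 0 0 255;18 12 0 0 255;15 9.5 0 0 255;11 7 0 0 255;7 4.5 0 0 255;5 3 0 0 255;3 2 0 0 255;0 0 0 0 255;0 0 0 0 255"

```text
time_s: 6.33
tool_pos: [0.5383, 0.3026, 0.1994]
tool_rot: [-180.0, 0.0, 159.5]
force: [0.8, -0.2, -1.2]
grip_width: 0.035
grasp_force: 15.0
```

Emit:
arm_command:
  series: "0 0 5 0 255;0 0 12 0 255;0 0 18 0 255;0 0 20 0 255;0 0 20 0 255;0 0 18 0 255;0 0 12 0 255;0 0 7 0 255;0 0 4 0 255;0 0 0 0 255;0 0 0 0 255;0 0 0 0 255"

```text
time_s: 7.33
tool_pos: [0.5385, 0.304, 0.0846]
tool_rot: [179.9, 0.1, 159.6]
force: [-0.7, 0.3, -1.8]
grip_width: 0.0352
grasp_force: 15.0
```

```bash
python3 - <<'E'
from h import *
leg((537,304,67.5))
s=cams.read_camera("scene")
cv2.imwrite("pics/z3.png",cv2.resize(s[100:250,340:490],None,fx=4,fy=4,interpolation=cv2.INTER_CUBIC))
E
```

```text
leg [ 1.4 -0.5 17.1] yaw 159.6
```

View pics/z3.png

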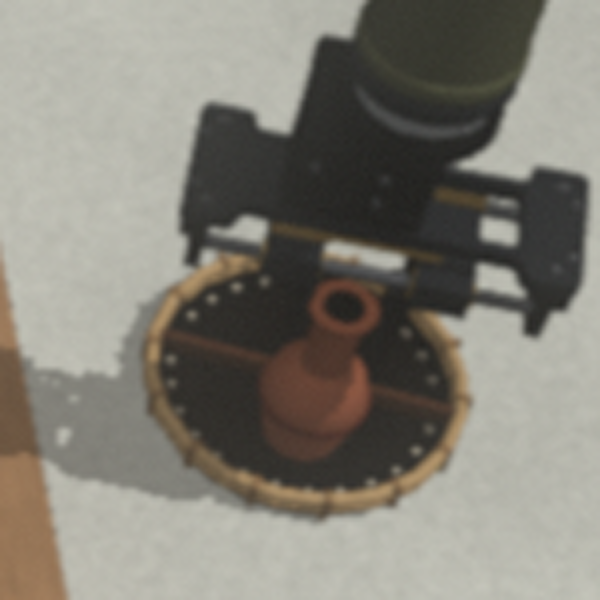

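The vase is over the front half, foot near (305,445), clear of the partition (running (165,335)–(450,410)). Checking lean by projection.

```bash
python3 - <<'E'
from h import *
for X in((.5385,.304,.023),(.5385,.304,.133)):
    p=proj("scene",X); print(np.round((p-[340,100])*4))
P=[ray("scene",(340+a/4,100+b/4),.018)[:2]*1000 for a,b in((165,335),(450,410))]; print(P, np.degrees(np.arctan2(*(P[1]-P[0])[::-1])))
print(ray("scene",(340+345/4,100+305/4),.133),ray("scene",(340+304/4,100+438/4),.025))
E
```

```text
[295. 426.]
[340. 303.]
[array([464.91550114, 245.32626767]), array([531.51272761, 396.0215148 ])] 66.1577752590549
[0.53985637 0.30620292 0.133     ] [0.54846505 0.30626794 0.025     ]
```

Emit:
arm_command:
  series: "0 0 4 0 255;0 0 4 0 255;0 0 3 0 255;0 0 2 0 255;0 0 1 0 255;0 0 1 0 255;0 0 0.5 0 255;0 0 0 0 255;0 0 0 0 255"

```text
time_s: 8.13
tool_pos: [0.5377, 0.3036, 0.068]
tool_rot: [180.0, 0.0, 159.6]
force: [0.6, 0.1, -2.1]
grip_width: 0.0348
grasp_force: 15.0
```

Emit:
arm_command:
  series: "0 0 0.5 0 255;0 0 0.5 0 255;0 0 0 0 255;0 0 0 0 255"

```text
time_s: 8.47
tool_pos: [0.538, 0.3039, 0.0674]
tool_rot: [179.9, 0.0, 159.6]
force: [0.4, -0.5, 1.0]
grip_width: 0.0349
grasp_force: 15.0
```

Emit:
arm_command:
  series: "0 0 0 0 145;0 0 0 0 135;0 0 0 0 120;0 0 0 0 100;0 0 0 0 90;0 0 0 0 90;0 0 0 0 90;0 0 -5 0 90;0 0 -15 0 90;0 0 -25 0 90;0 0 -30 0 90;0 0 -30 0 90;0 0 -20 0 60;0 0 -6 0.1 30;0 0 0 0.1 20;0 0 0 0.1 20;0 0 0 0.11 20;0 0 0 0 20;0 0 0 0 20"

```text
time_s: 10.05
tool_pos: [0.5376, 0.3036, 0.1982]
tool_rot: [180.0, 0.0, 136.3]
force: [0.2, 0.5, 0.9]
grip_width: 0.0799
grasp_force: 0.0
```

```bash
python3 - <<'E'
from h import *
leg((430,85.5,21))
s=cams.read_camera("scene")
cv2.imwrite("pics/z4.png",cv2.resize(s[100:250,340:490],None,fx=3,fy=3,interpolation=cv2.INTER_CUBIC))
E
```

```text
leg [ -72.8 -232.   177.2] yaw 136.3
```

View pics/z4.png

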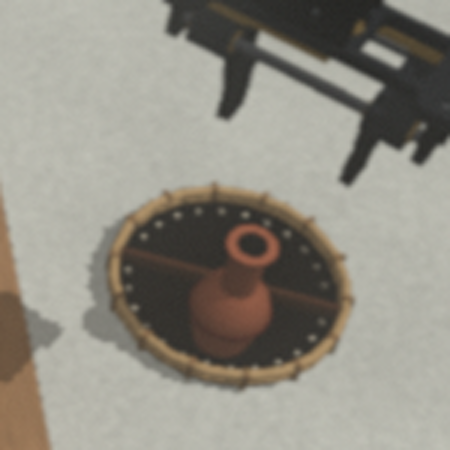

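Vase stands upright in the front half (lip (252,245), foot (222,345)). On to the holder.

Emit:
arm_command:
  series: "-3 -9 0 0 20;-6 -20 0 0 20;-10 -32 0 0 20;-12 -38 0 0 20;-12 -38 0 0 20;-11 -36 5 0 20;-9 -29 15 0 20;-6 -18 20 0 20;-3 -9 20 0 20;-1 -3 15 0 20;0 0 10 0 20;0 0 5 0 20;0 0 0 0 20;0 0 0 0 20"

```text
time_s: 11.27
tool_pos: [0.4299, 0.0862, 0.1083]
tool_rot: [180.0, 0.0, 136.2]
force: [0.9, -0.4, 0.2]
grip_width: 0.0801
grasp_force: 0.0
```

```bash
python3 - <<'E'
from h import *
leg((430,85.5,21))
t=cams.read_camera("top"); s=cams.read_camera("scene")
f=lambda im,x,y:cv2.resize(im[y:y+100,x:x+100],None,fx=4,fy=4,interpolation=cv2.INTER_CUBIC)
cv2.imwrite("pics/z5.png",np.hstack([f(t,200,215),f(s,270,110)]))
E
```

```text
leg [-0.5 -0.5 87.3] yaw 136.2
```

View pics/z5.png

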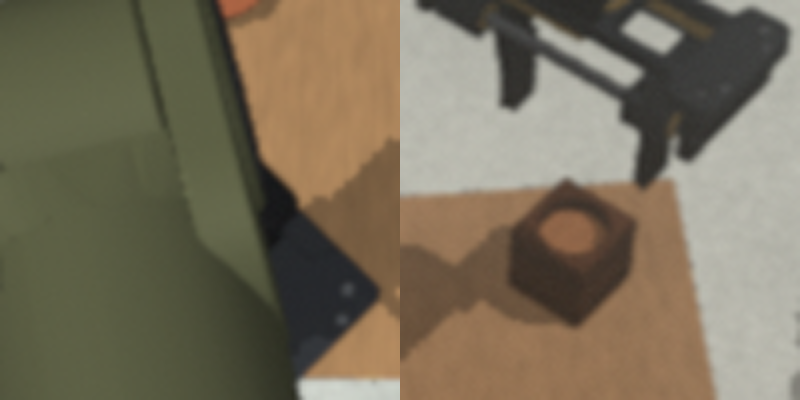

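```bash
python3 - <<'E'
from h import *
g=lambda a,b,z:np.round(ray("scene",(270+(a-400)/4,110+b/4),z)*1000,1)
print("tips",g(515,107,.108),g(647,187,.108),"holder corners")
for c in((570,178),(636,222),(574,268),(511,233)): print(g(*c,.056))
print("bottom front",g(575,327,.004),g(632,262,.02))
E
```

```text
tips [384.5  57.5 108. ] [449.6 123.5 108. ] holder corners
[395.   90.4  56. ]
[431.2 124.2  56. ]
[461.8  84.6  56. ]
[433.4  51.8  56. ]
bottom front [464.6  87.8   4. ] [431.8 124.7  20. ]
```

Emit:
arm_command:
  series: "0 0 8 0 20;0 0 16 0 20;0 0 20 0 20;0 0 18 0 20;0 0 12 0 20;0 0 8 0 20;0 0 4 0 20;0 0 1 0 20;0 0 0 0 20;0 0 0 0 60;0 0 0 0 80;0 0 0 0 100;0 0 0 0 255;0 0 0 0 255;0 0 0 0 255;0 0 0 0 255;0 0 0 0 255;0 0 0 0 255"
  squeeze: 15

```text
time_s: 12.87
tool_pos: [0.4296, 0.0858, 0.0211]
tool_rot: [180.0, 0.0, 136.1]
force: [-1.5, -0.4, 1.9]
grip_width: 0.0522
grasp_force: 15.0
```

```bash
python3 - <<'E'
from h import *
s=cams.read_camera("scene")
f=lambda im,x,y:cv2.resize(im[y:y+100,x:x+100],None,fx=4,fy=4,interpolation=cv2.INTER_CUBIC)
cv2.imwrite("pics/z6.png",f(s,270,110))
E
```

```text
(no output)
```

View pics/z6.png

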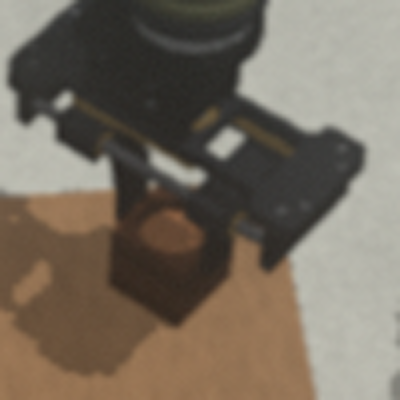

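Holder is gripped square at 52 mm, slightly forward in the pads (recess at (172,230)). Lifting, turning to the partition's direction.

Emit:
arm_command:
  series: "0 0 -3 0 255;0 0 -8 0 255;0 0 -14 0 255;0 0 -18 0 255;0 0 -20 0 255;0 0 -18 0 255;0 0 -12 -0.04 255;0 0 -6 -0.08 255;0 0 0 -0.1 255;0 0 0 -0.08 255;0 0 0 -0.06 255;0 0 0 0 255;0 0 0 0 255"

```text
time_s: 14.0
tool_pos: [0.4294, 0.0857, 0.1201]
tool_rot: [180.0, 0.0, 156.6]
force: [-0.9, -0.6, -1.7]
grip_width: 0.052
grasp_force: 15.0
```

```bash
python3 - <<'E'
from h import *
leg((455,337,23.5))
s=cams.read_camera("scene")
cv2.imwrite("pics/z7.png",np.hstack([cv2.resize(s[80:200,260:400],None,fx=4,fy=4,interpolation=cv2.INTER_CUBIC)]))
E
```

```text
leg [ 76.1 240.9  96.6] yaw 156.6
```

Emit:
arm_command:
  series: "1 4 0 0 255;3 9 0 0 255;5 14 0 0 255;6 19 0 0 255;7 22 0 0 255;7 22 0 0 255;7 22 0 0 255;7 22 0 0 255;7 22 0 0 255;6 20 0 0 255;6 18 0 0 255;5 16 0 0 255;4 12 0 0 255;3 9 0 0 255;1 6 0 0 255;1 3 0 0 255;0 1 0 0 255;0 0 0 0 255;0 0 0 0 255"

```text
time_s: 15.63
tool_pos: [0.4551, 0.3362, 0.1199]
tool_rot: [-180.0, 0.0, 156.7]
force: [-0.0, -0.1, -1.9]
grip_width: 0.0519
grasp_force: 15.0
```

Emit:
arm_command:
  series: "0 0 5 0 255;0 0 11 0 255;0 0 16 0 255;0 0 18 0 255;0 0 15 0 255;0 0 10 0 255;0 0 6 0 255;0 0 3 0 255;0 0 2 0 255;0 0 0 0 255;0 0 0 0 255"

```text
time_s: 16.55
tool_pos: [0.4553, 0.3376, 0.0346]
tool_rot: [179.9, 0.0, 156.7]
force: [0.2, -0.3, -1.0]
grip_width: 0.052
grasp_force: 15.0
```

```bash
python3 - <<'E'
from h import *
leg((455,337,23.5))
E
```

```text
leg [ 0.1 -0.6 11.1] yaw 156.7
```

Emit:
arm_command:
  series: "0 0 4 0 255;0 0 3 0 255;0 0 2 0 255;0 0 1 0 255;0 0 1 0 255;0 0 0.5 0 255;0 0 0 0 255;0 0 0 0 255;0 0 0 0 255"

```text
time_s: 17.3
tool_pos: [0.4547, 0.3371, 0.0231]
tool_rot: [-180.0, -0.0, 156.7]
force: [-2.7, -2.3, 5.5]
grip_width: 0.0517
grasp_force: 15.0
```

```bash
python3 - <<'E'
from h import *
s=cams.read_camera("scene")
cv2.imwrite("pics/z8.png",cv2.resize(s[100:250,340:490],None,fx=4,fy=4,interpolation=cv2.INTER_CUBIC))
E
```

```text
(no output)
```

View pics/z8.png

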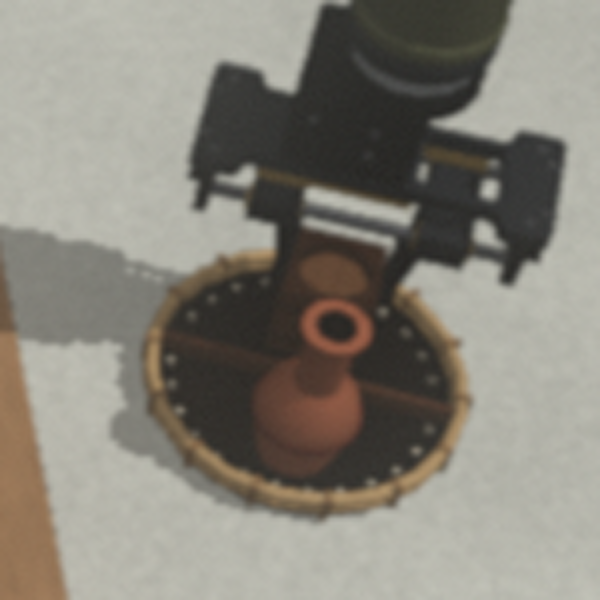

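Holder sits behind the partition on the floor (5.5 N up), vase untouched in front. Releasing, rising and turning for the mug.

Emit:
arm_command:
  series: "0 0 -0.4 0 98;0 0 0 0 90;0 0 0 0 75;0 0 0 0 60;0 0 0 0 40;0 0 0 0 30;0 0 0 0 30;0 0 -5 0 30;0 0 -12 0 30;0 0 -22 0 20;0 0 -30 0 15;0 0 -35 0 15;0 0 -35 0 15;0 0 -25 0 15;0 0 -12 0 15;0 0 0 0 15;0 0 0 0 15"

```text
time_s: 18.77
tool_pos: [0.4547, 0.3371, 0.1987]
tool_rot: [180.0, 0.0, 156.7]
force: [0.2, 0.2, -0.7]
grip_width: 0.0819
grasp_force: 0.0
```

Emit:
arm_command:
  series: "0 0 0 -0.08 15;0 0 0 -0.11 15;0 0 0 -0.11 15;0 0 0 -0.11 15;0 0 0 -0.11 15;0 0 0 -0.09 15;0 0 0 0 15;0 0 0 0 15"

```text
time_s: 19.43
tool_pos: [0.4538, 0.3364, 0.1965]
tool_rot: [-179.9, -0.2, -168.5]
force: [-0.1, -0.1, 1.2]
grip_width: 0.0815
grasp_force: 0.0
```

```bash
python3 - <<'E'
from h import *
leg((438,-71.5,31))
print(telemetry.get_obs()["qpos"])
for n in("top","scene"):
    im=cams.read_camera(n); cv2.imwrite(f"pics/w_{n}.png",im)
z=lambda im,x,y,w,h:cv2.resize(im[y:y+h,x:x+w],(400,600),interpolation=cv2.INTER_CUBIC)
t=cv2.imread("pics/w_top.png");s=cv2.imread("pics/w_scene.png")
cv2.imwrite("pics/z9.png",np.hstack([z(t,300,200,80,120),z(s,210,140,80,120)]))
E
```

```text
leg [  97.2 -396.5  165.5] yaw -168.5
[-48.10336932   8.18752273   9.80944029  95.96140685  -1.4174583
  76.18810175  63.49886918]
```

View pics/z9.png

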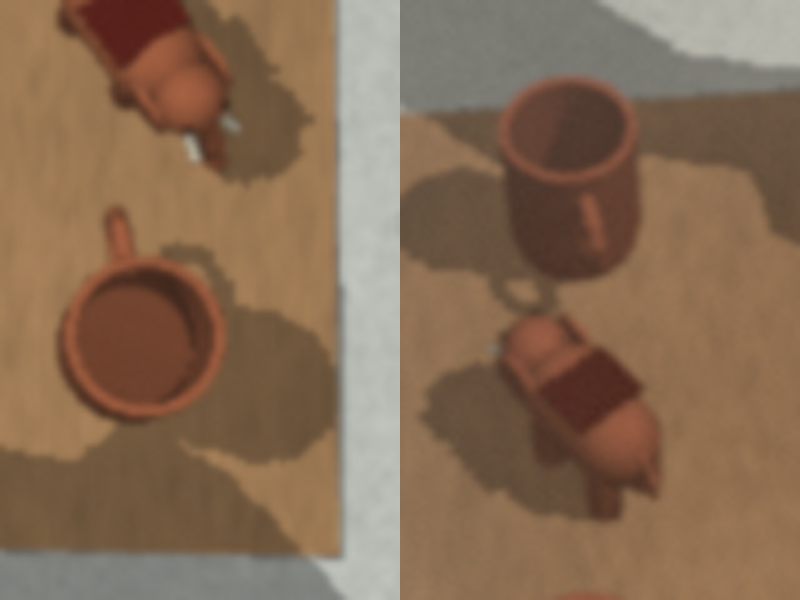

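Mug rim centre at composite (144,338) top view and (567,130) scene view; handle points up-left to (117,210).

```bash
python3 - <<'E'
from h import *
a=ray("top",(328.4,267.2),.084)*1000;b=ray("scene",(243.1,165.6),.084)*1000
h=ray("top",(323.0,242),.055)*1000
print(a,b,h,np.degrees(np.arctan2(*(h-a)[1::-1])))
E
```

```text
[434.71265372 -72.54064294  84.        ] [438.56545725 -72.14865302  84.        ] [486.25470282 -64.06766222  55.        ] 9.33533954053905
```

Emit:
arm_command:
  series: "2 -8 0 0 15;4.5 -18 0 0 15;7 -28 0 0 15;8.6 -35 0 0 15;8.6 -35 0 0 15;8.6 -35 0 0 15;8.6 -35 0 0 15;8.6 -35 0 0 15;8.6 -35 0 0 15;8.6 -35 0 0 15;8.6 -35 0 0 15;7.5 -30 0 0 15;5 -20 0 0 15;2.5 -10 0 0 15;1 -4 0 0 15;0 0 0 0 15;0 0 0 0 15;0 0 0 0 15"

```text
time_s: 21.03
tool_pos: [0.4393, -0.0708, 0.1986]
tool_rot: [180.0, -0.0, -168.1]
force: [-1.5, -0.0, -0.3]
grip_width: 0.0821
grasp_force: 0.0
```

```bash
python3 - <<'E'
from h import *
leg((437,-72.3,31))
E
```

```text
leg [  2.6  -1.  167.6] yaw -168.1
```

Emit:
arm_command:
  series: "2.5 -1 6 0 15;0 0 16 0 15;0 0 25 0 15;0 0 30 0 15;0 0 30 0 15;0 0 25 0 15;0 0 17 0 15;0 0 10 0 15;0 0 6 0 15;0 0 3 0 15;0 0 0 0 15;0 0 0 0 15"

```text
time_s: 22.03
tool_pos: [0.4379, -0.0739, 0.0315]
tool_rot: [-180.0, 0.1, -168.3]
force: [1.0, 0.3, 0.0]
grip_width: 0.0816
grasp_force: 0.0
```

Emit:
arm_command:
  series: "0 0 0 0 35;0 0 0 0 50;0 0 0 0 60;0 0 0 0 65;0 0 0 0 70;0 0 0 0 75;0 0 0 0 255;0 0 0 0 255;0 0 0 0 255;0 0 0 0 255;0 0 0 0 255"
  squeeze: 18

```text
time_s: 22.95
tool_pos: [0.437, -0.074, 0.0308]
tool_rot: [180.0, 0.0, -168.3]
force: [-0.4, -0.6, 1.2]
grip_width: 0.0605
grasp_force: 18.0
```

Emit:
arm_command:
  series: "0 0 -3 0 255;0 0 -8 0 255;0 0 -14 0 255;0 0 -18 0 255;0 0 -20 0 255;0 0 -16 0 255;0 0 -9 0 255;0 0 -3 -0.05 255;0 0 0 0 255;0 0 0 0 255"

```text
time_s: 23.78
tool_pos: [0.4367, -0.0739, 0.1216]
tool_rot: [180.0, -0.0, -165.5]
force: [-0.2, -0.2, -1.9]
grip_width: 0.0602
grasp_force: 18.0
```

```bash
python3 - <<'E'
from h import *
leg((494,-273,33))
im=cams.read_camera("top")
hsv=cv2.cvtColor(im,cv2.COLOR_BGR2HSV)
m=np.zeros(im.shape[:2],np.uint8); m[180:300,376:]=((hsv[180:300,376:,1]>70)|(hsv[180:300,376:,2]<60))*255
c=max(cv2.findContours(m,cv2.RETR_EXTERNAL,1)[0],key=cv2.contourArea)
k=cv2.morphologyEx(m,cv2.MORPH_OPEN,np.ones((31,31),np.uint8))
c=max(cv2.findContours(k,cv2.RETR_EXTERNAL,1)[0],key=cv2.contourArea)[:,0]
W=np.array([ray("top",p,.018)[:2]*1000 for p in c],np.float32); print(cv2.minAreaRect(W))
E
```

```text
leg [  -5.6 -207.1   88.6] yaw -165.5
((505.0356750488281, -332.4399719238281), (94.16567993164062, 204.27210998535156), 13.077250480651855)
```

Emit:
arm_command:
  series: "0 -4 0 0 255;0 -9 0 0 255;0 -14 0 0 255;-0.5 -18 0 0 255;-0.5 -20 0 0 255;-0.6 -20 0 0 255;-0.6 -20 0 0 255;-0.6 -20 0 0 255;-0.6 -20 0 0 255;-0.6 -18 0 0 255;-0.6 -15 0 0 255;-0.5 -12 0 0 255;-0.5 -8 0 0 255;0 -5 0 0 255;0 -3 0 0 255;0 -1 0 0 255;0 0 0 0 255;0 0 0 0 255"

```text
time_s: 25.33
tool_pos: [0.4945, -0.2722, 0.1217]
tool_rot: [180.0, 0.0, -165.4]
force: [-0.4, 0.1, -1.7]
grip_width: 0.0601
grasp_force: 18.0
```

Emit:
arm_command:
  series: "0 0 5 0 255;0 0 10 0 255;0 0 15 0 255;0 0 16 0 255;0 0 13 0 255;0 0 8 0 255;0 0 5 0 255;0 0 2 0 255;0 0 0 0 255;0 0 0 0 255;0 0 0 0 255"

```text
time_s: 26.25
tool_pos: [0.4951, -0.2732, 0.0485]
tool_rot: [-180.0, 0.1, -165.4]
force: [0.2, -0.3, -1.3]
grip_width: 0.0603
grasp_force: 18.0
```

```bash
python3 - <<'E'
from h import *
leg((494,-273,33))
s=cams.read_camera("scene");t=cams.read_camera("top")
z=lambda im,x,y,w,h:cv2.resize(im[y:y+h,x:x+w],None,fx=3,fy=3,interpolation=cv2.INTER_CUBIC)
cv2.imwrite("pics/z10.png",np.hstack([z(t,375,160,130,150),z(s,75,120,130,150)]))
E
```

```text
leg [ 1.   0.5 15.5] yaw -165.4
```

View pics/z10.png

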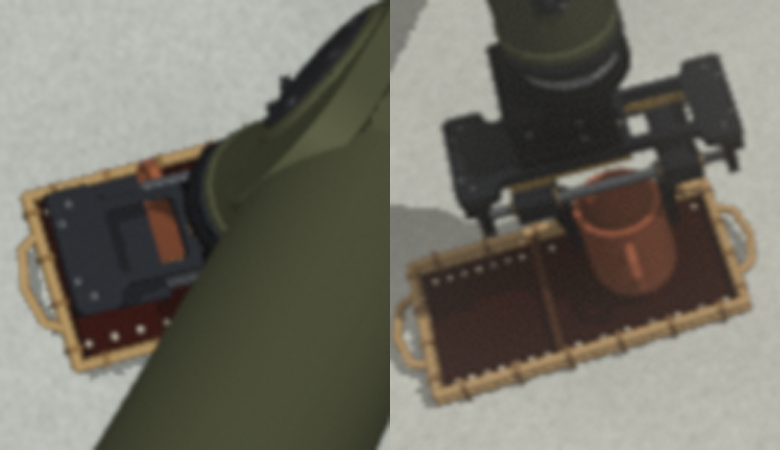

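Mug hangs upright over the larger compartment (foot about (635,285) in the scene half), handle toward the outer rim and clear. Lowering.

Emit:
arm_command:
  series: "0 0 4 0 255;0 0 4 0 255;0 0 3 0 255;0 0 2 0 255;0 0 1 0 255;0 0 1 0 255;0 0 0.5 0 255;0 0 0 0 255;0 0 0 0 255;0 0 0 0 255"

```text
time_s: 27.18
tool_pos: [0.4942, -0.2728, 0.0328]
tool_rot: [179.9, -0.0, -165.4]
force: [-3.5, 1.9, 5.6]
grip_width: 0.06
grasp_force: 18.0
```

Emit:
arm_command:
  series: "0 0 -0.4 0 70;0 0 0 0 62;0 0 0 0 50;0 0 0 0 38;0 0 0 0 25;0 0 0 0 15;0 0 0 0 15;0 0 0 0 15;0 0 -5 0 15;0 0 -12 0 15;0 0 -22 0 15;0 0 -30 0 15;0 0 -35 0 15;0 0 -30 0 15;0 0 -20 0 15;0 0 -10 0 15;0 0 0 0 15;0 0 0 0 15"

```text
time_s: 28.68
tool_pos: [0.4944, -0.2727, 0.1965]
tool_rot: [180.0, 0.0, -165.4]
force: [0.0, 0.3, -0.4]
grip_width: 0.0819
grasp_force: 0.0
```

Emit:
arm_command:
  series: "0 0 0 0.06 15;0 0 0 0.12 15;0 0 0 0.12 15;0 0 0 0.12 15;0 0 0 0.12 15;0 0 0 0.12 15;0 0 0 0.12 15;0 0 0 0.12 15;0 0 0 0.12 15;0 0 0 0.12 15;0 0 0 0.12 15;0 0 0 0.12 15;0 0 0 0.12 15;0 0 0 0.07 15;0 0 0 0 15;0 0 0 0 15"

```text
time_s: 30.02
tool_pos: [0.4936, -0.2724, 0.1951]
tool_rot: [-179.9, -0.1, 104.7]
force: [-0.1, 0.6, -1.4]
grip_width: 0.082
grasp_force: 0.0
```

```bash
python3 - <<'E'
from h import *
o=telemetry.get_obs();print(o["qpos"])
leg((697,-77,22))
E
```

```text
[-24.41235153  11.98263732  57.98432798  97.55655622 -10.36769902
  76.38849682  50.22862653]
leg [137.3 246.4 173.1] yaw 104.7
```

Emit:
arm_command:
  series: "5 9 0 0 0;10 18 0 0 0;13 23 0 0 0;16 29 0 0 0;16 29 0 0 0;16 29 0 0 0;16 29 0 0 0;15 27 0 0 0;12 22 0 0 0;9 16 0 0 0;5 9 0 0 0;3 5 0 0 0;1 1.5 0 0 0;0 0 0 0 0;0 0 0 0 0"

```text
time_s: 31.27
tool_pos: [0.6978, -0.0796, 0.1969]
tool_rot: [-180.0, 0.0, 104.5]
force: [0.7, -0.2, 0.5]
grip_width: 0.0873
grasp_force: 0.0
```

```bash
python3 - <<'E'
from h import *
o=telemetry.get_obs();print(o["qpos"])
leg((697,-77,22))
E
```

```text
[-28.14264561  31.203959    49.05278865  76.25373135 -23.22071827
  82.72513947  34.06005755]
leg [ 2.700e+00 -1.000e-01  1.749e+02] yaw 104.5
```

Emit:
arm_command:
  series: "2.5 0 6 0 0;0 0 16 0 0;0 0 26 0 0;0 0 30 0 0;0 0 30 0 0;0 0 26 0 0;0 0 17 0 0;0 0 11 0 0;0 0 7 0 0;0 0 4 0 0;0 0 2 0 0;0 0 0 0 0;0 0 0 0 0"

```text
time_s: 32.35
tool_pos: [0.6986, -0.0759, 0.0229]
tool_rot: [179.9, 0.0, 104.6]
force: [0.2, 0.1, 0.2]
grip_width: 0.087
grasp_force: 0.0
```

Emit:
arm_command:
  series: "0 0 0 0 15;0 0 0 0 25;0 0 0 0 35;0 0 0 0 45;0 0 0 0 55;0 0 0 0 65;0 0 0 0 255;0 0 0 0 255;0 0 0 0 255;0 0 0 0 255;0 0 0 0 255"
  squeeze: 20

```text
time_s: 33.27
tool_pos: [0.6979, -0.0757, 0.0217]
tool_rot: [180.0, 0.0, 104.6]
force: [0.2, -0.3, 0.6]
grip_width: 0.0643
grasp_force: 20.0
```

Emit:
arm_command:
  series: "0 0 -3 0 255;0 0 -8 0 255;0 0 -14 0 255;0 0 -18 0 255;0 0 -20 0 255;0 0 -18 0 255;0 0 -12 0 255;0 0 -6 0 255;0 0 -2 0 255;0 0 0 0 255;0 0 0 0 255"

```text
time_s: 34.18
tool_pos: [0.6972, -0.0755, 0.1216]
tool_rot: [-179.9, -0.0, 104.6]
force: [0.1, 1.0, -1.9]
grip_width: 0.0647
grasp_force: 20.0
```

```bash
python3 - <<'E'
from h import *
leg((522,-381,24))
E
```

```text
leg [-251.4 -246.6   97.6] yaw 104.6
```

Emit:
arm_command:
  series: "-3 -3 0 0 255;-7 -7 0 0 255;-11 -11 0 0 255;-14 -14 0 0 255;-16 -15.6 0 0 255;-16 -15.6 0 0 255;-16 -15.6 0 0 255;-16 -15.6 0 0 255;-16 -15.6 0 0 255;-16 -15.6 0 0 255;-16 -15.6 0 0 255;-16 -15.6 0 0 255;-16 -15.6 0 0 255;-16 -15.6 0 0 255;-16 -15.6 0 0 255;-14 -14 0 0 255;-11 -11 0 0 255;-8 -8 0 0 255;-5 -5 0 0 255;-3 -3 0 0 255"

```text
time_s: 35.85
tool_pos: [0.5204, -0.3834, 0.1226]
tool_rot: [-180.0, -0.0, 104.5]
force: [-0.3, 0.6, -2.2]
grip_width: 0.0645
grasp_force: 20.0
```

Emit:
arm_command:
  series: "0 0 0 0 255;0 0 0 0 255;0 0 0 0 255"

```text
time_s: 36.1
tool_pos: [0.5227, -0.3808, 0.1225]
tool_rot: [180.0, -0.0, 104.7]
force: [0.1, -0.1, -1.8]
grip_width: 0.0645
grasp_force: 20.0
```

```bash
python3 - <<'E'
from h import *
print(telemetry.get_obs()["qpos"])
leg((522,-381,24))
E
```

```text
[ -5.43778442  27.87851213  52.43267882  90.79886345 -22.88476359
  72.72495966  65.40777172]
leg [-0.  -0.8 98.5] yaw 104.7
```

```bash
python3 - <<'E'
from h import *
g=lambda a,b,z:ray("scene",(75+(a-390)/3-.3,120+b/3-.3),z)[:2]*1000
p1,p2=g(540,245,.018),g(558,350,.018); w1,w2=g(415,272,.02),g(438,390,.02); r1,r2=g(703,192,.02),g(740,297,.02)
print(p1,p2,w1,w2,r1,r2)
u=np.array([np.cos(np.radians(104.5)),np.sin(np.radians(104.5))])
c=np.array([505,-316]); print([round(float((q-c)@u),1) for q in(p1,p2,w1,w2,r1,r2)])
E
```

```text
[ 466.53936258 -346.90477679] [ 562.6389612  -326.09862958] [ 485.50605418 -437.63243716] [ 590.78339268 -408.18267132] [ 427.21772686 -224.32419435] [ 528.36092887 -194.66506188]
[-20.3, -24.2, -112.9, -110.7, 108.2, 111.6]
```

Emit:
arm_command:
  series: "0 0 5 0 255;0 0 11 0 255;0 0 16 0 255;0 0 17 0 255;0 0 15 0 255;0 0 10 0 255;0 0 6 0 255;0 0 4 0 255;0 0 2 0 255;0 0 0 0 255;0 0 0 0 255"

```text
time_s: 37.02
tool_pos: [0.5222, -0.3824, 0.0373]
tool_rot: [180.0, 0.0, 104.6]
force: [0.4, 0.7, -1.2]
grip_width: 0.0648
grasp_force: 20.0
```

Emit:
arm_command:
  series: "0 0 4 0 255;0 0 3 0 255;0 0 2 0 255;0 0 1.5 0 255;0 0 1 0 255;0 0 0.5 0 255;0 0 0 0 255;0 0 0 0 255;0 0 0 0 255"

```text
time_s: 37.77
tool_pos: [0.5219, -0.3821, 0.0248]
tool_rot: [180.0, 0.0, 104.6]
force: [-0.3, -0.1, -2.3]
grip_width: 0.0645
grasp_force: 20.0
```

Emit:
arm_command:
  series: "0 0 0.5 0 255;0 0 0.5 0 255;0 0 0 0 255;0 0 0 0 255"

```text
time_s: 38.1
tool_pos: [0.5219, -0.3821, 0.0237]
tool_rot: [180.0, 0.0, 104.6]
force: [-0.1, -0.3, -1.6]
grip_width: 0.0648
grasp_force: 20.0
```

Emit:
arm_command:
  series: "0 0 0.4 0 255;0 0 0.3 0 255;0 0 0 0 255;0 0 0 0 255"

```text
time_s: 38.43
tool_pos: [0.5219, -0.3821, 0.0236]
tool_rot: [180.0, -0.0, 104.6]
force: [-1.9, 1.5, 5.3]
grip_width: 0.0647
grasp_force: 20.0
```

Emit:
arm_command:
  series: "0 0 -0.4 0 62;0 0 0 0 52;0 0 0 0 40;0 0 0 0 25;0 0 0 0 10;0 0 0 0 0;0 0 0 0 0;0 0 0 0 0;0 0 -5 0 0;0 0 -12 0 0;0 0 -22 0 0;0 0 -30 0 0;0 0 -35 0 0;0 0 -32 0 0;0 0 -20 0 20;0 0 -10 0 60;0 0 0 0 100;0 0 0 0 110"

```text
time_s: 39.93
tool_pos: [0.5217, -0.3819, 0.1892]
tool_rot: [180.0, -0.0, 104.6]
force: [-0.4, 0.2, -0.9]
grip_width: 0.0682
grasp_force: 0.0
```

```bash
python3 - <<'E'
from h import *
leg((567,78,150))
E
```

```text
leg [433.6 159.9  39.2] yaw 104.6
```

Emit:
arm_command:
  series: "8 3 0 0 110;18 6.6 0 0 110;28 10.3 0 0 110;35 13 0 0 110;35 13 0 0 110;35 13 0 0 110;35 13 0 0 110;35 13 0 0 110;35 13 0 0 110;35 13 0 0 110;35 13 0 0 110;35 13 0 0 110;28 10.3 0 0 110;18 6.6 0 0 110;10 3.7 0 0 110;6 2 0 0 110;2 0.5 0 0 110;0 0 0 0 110;0 0 0 0 110;0 0 0 0 110"

```text
time_s: 41.6
tool_pos: [0.5674, 0.0754, 0.1894]
tool_rot: [180.0, 0.0, 104.5]
force: [0.2, 0.4, -0.0]
grip_width: 0.0492
grasp_force: 0.0
```

```bash
python3 - <<'E'
from h import *
leg((567,78,20))
t=cams.read_camera("top"); s=cams.read_camera("scene")
z=lambda im,x,y:cv2.resize(im[y:y+100,x:x+100],None,fx=4,fy=4,interpolation=cv2.INTER_CUBIC)
cv2.imwrite("pics/w_top.png",t);cv2.imwrite("pics/w_scene.png",s)
v=np.vstack([np.hstack([z(t,430,180),z(s,75,145)])])
w=cv2.resize(np.hstack([s[160:260,260:360],t[160:260,205:305]]),None,fx=2,fy=2,interpolation=cv2.INTER_CUBIC)
w=np.hstack([w,np.zeros((200,400,3),np.uint8)])
cv2.imwrite("pics/z11.png",np.vstack([v,w]))
E
```

```text
leg [  2.6   0.3 169.4] yaw 104.5
```

View pics/z11.png

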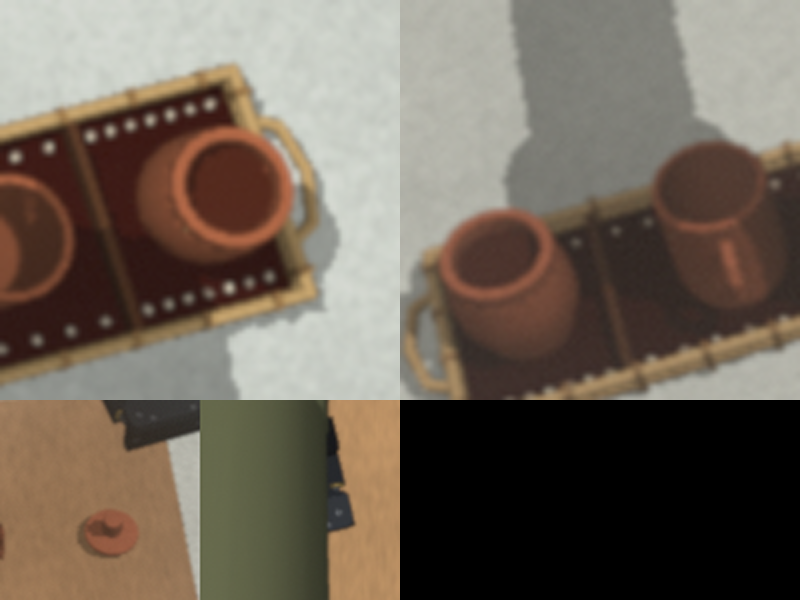

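Pot upright in the smaller compartment: rim centre (233,188) in the top crop, (496,254) in the scene crop; mug upright alongside; lid untouched.

```bash
python3 - <<'E'
from h import *
print(ray("top",(430+233/4-.4,180+188/4-.4),.076)*1000,ray("scene",(75+96/4-.4,145+254/4-.4),.076)*1000)
leg((568,78,20))
E
```

```text
[ 520.58366995 -384.11341802   76.        ] [ 523.37187137 -383.47716201   76.        ]
leg [  1.8   1.  169.5] yaw 104.5
```

Emit:
arm_command:
  series: "2.5 0 6 0 110;0 0 16 0 110;0 0 26 0 110;0 0 30 0 110;0 0 28 0 110;0 0 20 0 110;0 0 12 0 110;0 0 7 0 110;0 0 4 0 110;0 0 2 0 110;0 0 0 0 110;0 0 0 0 110"

```text
time_s: 42.7
tool_pos: [0.5676, 0.0799, 0.0394]
tool_rot: [179.9, -0.0, 104.6]
force: [0.4, 0.2, -0.0]
grip_width: 0.0496
grasp_force: 0.0
```

Emit:
arm_command:
  series: "0 0 7 0 110;0 0 5 0 110;0 0 3.5 0 110;0 0 2 0 110;0 0 1 0 110;0 0 0.5 0 110;0 0 0 0 125;0 0 0 0 140;0 0 0 0 155;0 0 0 0 170;0 0 0 0 255;0 0 0 0 255;0 0 0 0 255;0 0 0 0 255;0 0 0 0 255;0 0 0 0 255"
  squeeze: 12

```text
time_s: 44.03
tool_pos: [0.5668, 0.0797, 0.0194]
tool_rot: [180.0, -0.0, 104.6]
force: [0.8, -0.1, -0.1]
grip_width: 0.0023
grasp_force: 0.0
```

```bash
cat >lid.py <<'E'
from h import *
def blobs(n,im,z):
    hsv=cv2.cvtColor(im,cv2.COLOR_BGR2HSV)
    m=((hsv[...,0]<9)&(hsv[...,1]>110)&(hsv[...,2]>90)).astype(np.uint8)*255
    for c in cv2.findContours(m,cv2.RETR_EXTERNAL,1)[0]:
        if cv2.contourArea(c)>60:
            x,y,w,h=cv2.boundingRect(c)
            print(n,(x,y,w,h),cv2.contourArea(c),np.round(ray(n,(x+w/2-.5,y+h/2-.5),z)[:2]*1000))
if __name__=="__main__":
    for f in("pics/scene0.png","pics/w_scene.png"): print(f); blobs("scene",cv2.imread(f),.017)
    im=cams.read_camera("scene"); cv2.imwrite("pics/now.png",im); print("now"); blobs("scene",im,.017)
    print(telemetry.get_obs())
E
python3 lid.py
```

```text
pics/scene0.png
scene (138, 321, 68, 69) 3007.5 [ 835. -229.]
pics/w_scene.png
scene (138, 321, 65, 69) 3036.0 [ 835. -232.]
scene (86, 198, 30, 32) 129.5 [ 495. -399.]
scene (411, 196, 19, 14) 77.5 [525. 323.]
now
scene (138, 321, 66, 72) 3062.5 [ 838. -231.]
scene (86, 199, 31, 29) 175.5 [ 494. -398.]
scene (413, 195, 17, 15) 91.5 [524. 325.]
scene (140, 184, 28, 34) 92.5 [ 469. -282.]
{'time_s': 44.0833, 'qpos': array([-46.55731227,  22.18762536,  42.71184801, 106.86718595,
       -17.64276457,  57.70345043,  18.2174688 ]), 'joint_velocities': array([-0.01410775, -0.05882415, -0.03502049, -0.02471557,  0.04363623,
       -0.05549856,  0.10577268]), 'effort': array([-1.02187099e-03, -3.80193579e+01,  8.08402240e+00, -2.56909025e+01,
       -4.09077527e-02,  6.02599955e-02, -5.06530284e-05]), 'tool_pos': array([0.56677831, 0.07972135, 0.01938537]), 'tool_rot': array([ 1.79993297e+02, -1.06423843e-03,  1.04608603e+02]), 'force': array([ 0.40084013, -0.47328406,  0.1411331 ]), 'wrist_torque': array([-0.07154462, -0.01121952, -0.06234155]), 'grasp_force': 0.0, 'grip_width': 0.0014022413478964187}
```

Emit:
arm_command:
  series: "0 0 0 0 220;0 0 0 0 190;0 0 0 0 160;0 0 0 0 130;0 0 0 0 110;0 0 0 0 110;0 0 -5 0 110;0 0 -15 0 110;0 0 -25 0 110;0 0 -30 0 110;0 0 -35 0 110;0 0 -30 0 110;0 0 -18 0 110;0 0 -8 0 110;0 0 -4 0 110;-2.5 0 0 0 110;0 0 0 0 110;0 0 0 0 110"

```text
time_s: 45.58
tool_pos: [0.5664, 0.0769, 0.1878]
tool_rot: [-179.8, 0.0, 104.6]
force: [-0.7, 0.6, 0.3]
grip_width: 0.0494
grasp_force: 0.0
```

```bash
python3 - <<'E'
from h import *
s0=cv2.imread("pics/w_scene.png"); s=cams.read_camera("scene"); cv2.imwrite("pics/w2_scene.png",s)
d=cv2.GaussianBlur(cv2.absdiff(s,s0).max(2),(3,3),0)
m=(d>25).astype(np.uint8)
for c in cv2.findContours(m,cv2.RETR_EXTERNAL,1)[0]:
    if cv2.contourArea(c)>4: print(cv2.boundingRect(c),cv2.contourArea(c))
hsv=cv2.cvtColor(s,cv2.COLOR_BGR2HSV)
for y in range(205,245,3): print(y,[tuple(int(v) for v in hsv[y,x][:2]) for x in range(296,336,3)])
E
```

```text
(205, 247, 3, 5) 5.5
(362, 168, 5, 7) 6.0
(342, 122, 4, 10) 8.0
(343, 65, 24, 54) 70.0
(360, 54, 3, 6) 6.0
(297, 29, 16, 66) 110.0
(303, 4, 7, 22) 30.0
(358, 0, 24, 51) 107.0
205 [(14, 113), (14, 114), (14, 113), (14, 112), (14, 114), (14, 112), (14, 110), (14, 112), (14, 112), (15, 112), (15, 113), (15, 110), (14, 110), (14, 109)]
208 [(14, 114), (14, 112), (14, 112), (15, 115), (14, 114), (14, 114), (14, 114), (14, 113), (15, 112), (14, 111), (15, 111), (15, 112), (14, 109), (15, 111)]
211 [(15, 114), (15, 113), (15, 113), (15, 113), (14, 115), (15, 113), (14, 111), (14, 111), (15, 111), (15, 112), (15, 112), (15, 112), (15, 110), (15, 110)]
214 [(14, 114), (14, 114), (14, 113), (14, 112), (14, 113), (13, 118), (12, 124), (13, 121), (14, 112), (14, 111), (14, 112), (15, 110), (14, 111), (14, 109)]
217 [(14, 113), (15, 115), (14, 113), (13, 121), (10, 138), (9, 142), (9, 141), (9, 142), (9, 140), (11, 132), (14, 113), (14, 111), (14, 111), (14, 111)]
220 [(14, 114), (15, 114), (14, 115), (9, 140), (9, 139), (9, 137), (9, 142), (9, 140), (9, 139), (9, 140), (10, 133), (15, 110), (15,
[... 563 characters left out ...]
41), (9, 139), (9, 139), (10, 134), (15, 110), (14, 112), (14, 110)]
235 [(14, 115), (14, 114), (15, 115), (14, 113), (11, 132), (9, 141), (9, 141), (9, 142), (9, 139), (10, 131), (14, 112), (14, 111), (14, 111), (14, 110)]
238 [(14, 117), (14, 114), (15, 113), (14, 114), (14, 113), (14, 113), (14, 116), (13, 116), (14, 112), (15, 113), (14, 112), (14, 112), (14, 110), (15, 108)]
241 [(15, 115), (15, 113), (14, 115), (14, 114), (15, 113), (14, 112), (14, 114), (14, 113), (15, 112), (14, 112), (15, 113), (15, 110), (15, 110), (15, 111)]
244 [(15, 113), (14, 115), (14, 114), (15, 113), (14, 113), (14, 114), (15, 112), (15, 116), (15, 114), (14, 112), (14, 110), (14, 110), (14, 108), (14, 110)]
```

Emit:
arm_command:
  series: "0 0 6 0 110;0 0 16 0 110;0 0 26 0 110;0 0 28 0 110;0 0 24 0 110;0 0 16 0 110;0 0 9 0 110;0 0 5 0 110;0 0 2 0 110;0 0 0 0 110;0 0 0 0 110"

```text
time_s: 46.55
tool_pos: [0.5682, 0.0774, 0.0583]
tool_rot: [179.9, -0.0, 104.6]
force: [-0.1, -0.4, 0.4]
grip_width: 0.0496
grasp_force: 0.0
```

```bash
python3 - <<'E'
from h import *
s=cams.read_camera("scene"); cv2.imwrite("pics/w3_scene.png",s)
o=telemetry.get_obs(); p=o["tool_pos"]; print(p)
y=np.radians(o["tool_rot"][2]); X=np.array([np.cos(y),np.sin(y),0]);Y=np.array([np.sin(y),-np.cos(y),0])
z=cv2.resize(s[170:250,265:365],None,fx=8,fy=8,interpolation=cv2.INTER_CUBIC)[:600]
for a in(-9.5,0,9.5):
  for b in(-25,25):
    q=(proj("scene",p+X*a/1000+Y*b/1000)-[265,170])*8+4; cv2.circle(z,tuple(int(v) for v in q),3,(0,255,0) if a==0 else(255,0,0),-1); print(a,b,np.round(q))
cv2.imwrite("pics/z12.png",z)
E
```

```text
[0.56830876 0.07747494 0.05845585]
-9.5 -25 [348. 304.]
-9.5 25 [416. 450.]
0 -25 [380. 295.]
0 25 [450. 440.]
9.5 -25 [413. 285.]
9.5 25 [483. 430.]
```

View pics/z12.png

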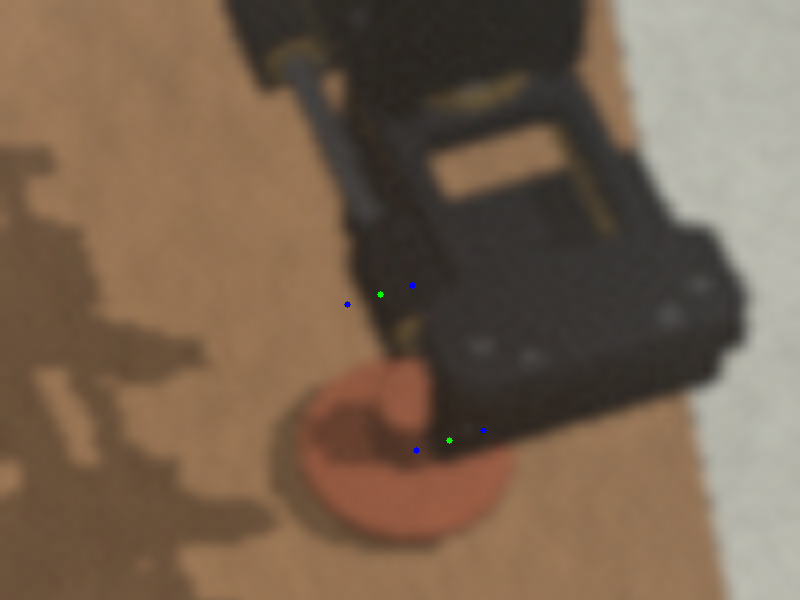

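```bash
python3 - <<'E'
from h import *
g=lambda a,b,z:np.round(ray("scene",(265+(a-4)/8,170+(b-4)/8),z)*1000,1)
print("knob left edge",g(383,390,.035),g(400,365,.041),"disc L/R/bottom",g(298,455,.014),g(515,455,.014),g(410,538,.013),"tip",g(435,458,.058),g(435,458,.07),"back",g(385,350,.058),g(350,215,.07))
p=lambda X:np.round((proj("scene",np.array(X)/1000)-[265,170])*8+4)
print("knob top/base pred",p((569,78.5,41)),p((569,78.5,17)))
s=cv2.imread("pics/w2_scene.png");z=cv2.cvtColor(s[214:238,300:334],cv2.COLOR_BGR2GRAY); print(z)
E
```

```text
knob left edge [559.4  71.3  35. ] [555.6  76.1  41. ] disc L/R/bottom [565.   48.1  14. ] [570.  107.9  14. ] [593.8  75.8  13. ] tip [597.4  79.2  58. ] [605.2  77.5  70. ] back [561.9  70.3  58. ] [525.1  64.5  70. ]
knob top/base pred [415. 405.] [410. 453.]
[[119 121 121 121 122 124 123 125 123 121 120 118 116 114 113 115 113 117
  119 121 122 121 121 122 120 120 121 122 122 121 121 119 120 120]
 [121 123 122 122 122 122 122 123 118 116 113 111 105 106 106 106 106 108
  111 114 115 117 120 121 121 121 124 123 122 122 122 119 119 122]
 [120 122 124 122 123 122 120 118 112 108 106 103 100 102 102 104 104 104
  105 106 106 110 114 119 120 122 124 123 123 123 122 122 120 123]
 [120 120 123 122 119 114 112 110 106 104 102  99  99 100 102 101 103 103
  104 104 105 106 109 110 114 120 124 125 123 122 121 120 122 121]
 [119 121 118 111 104 105 106 104 103 103 103 102  98 100 104 104 103 105
  104 104 105 106 106 108 110 116 122 127 124 121 121 121 120 121]
 [118 117 108  97  95 101 100 100 100 100 100  96  97 102 102 104 105 104
  106 105 104 105 106 108 108 111 115 123 124 122 122 121 
[... 1847 characters left out ...]
  93  88  86  86  83  86  95 101 104 104 106 105 106 106 107 106 105
  108 107 108 108 109 106 106 104 106 114 124 125 124 122 119 119]
 [117 104  92  89  89  85  83  84  89  99 104 106 106 104 104 106 105 107
  107 108 110 107 106 104 103 104 112 122 125 125 124 123 120 119]
 [124 116 105  91  88  88  84  80  79  84  90  99 103 104 104 104 105 105
  106 106 107 103 102 102 108 115 120 125 126 126 124 122 121 120]
 [126 122 115 104  94  91  88  82  79  79  76  81  86  91  96  97  97  97
   96  97  97 100 100 107 117 122 123 126 128 126 124 123 122 120]
 [126 123 122 116 109 104  94  92  90  85  80  79  77  79  79  83  81  84
   83  90 102 113 114 117 122 123 126 127 127 126 124 123 123 122]]
```

The tip images 20 mm or so higher than the reported TCP (ray through (435,458) fits the finger corner at z ≈ 78–80), which also explains the vase being held by its lip and the knob being missed from above. The lid is unmoved, so I go lower, watching force.

Emit:
arm_command:
  series: "0 0 8 0 110;0 0 12 0 110;0 0 10 0 110;0 0 6 0 110;0 0 3 0 110;0 0 2 0 110;0 0 2 0 110;0 0 2 0 110;0 0 1 0 110;0 0 1 0 110;0 0 1 0 110;0 0 1 0 110;0 0 0 0 110;0 0 0 0 110"

```text
time_s: 47.77
tool_pos: [0.5674, 0.0773, 0.0084]
tool_rot: [180.0, -0.0, 104.6]
force: [0.5, 0.1, -0.3]
grip_width: 0.0493
grasp_force: 0.0
```

Emit:
arm_command:
  series: "0 0 1 0 110;0 0 1 0 110;0 0 1 0 110;0 0 0 0 125;0 0 0 0 140;0 0 0 0 155;0 0 0 0 170;0 0 0 0 175;0 0 0 0 255;0 0 0 0 255;0 0 0 0 255;0 0 0 0 255"
  squeeze: 12

```text
time_s: 48.77
tool_pos: [0.5674, 0.0773, 0.0054]
tool_rot: [180.0, -0.0, 104.6]
force: [-0.1, 0.7, 0.4]
grip_width: 0.0214
grasp_force: 12.0
```

Emit:
arm_command:
  series: "0 0 -2 0 255;0 0 -6 0 255;0 0 -12 0 255;0 0 -18 0 255;0 0 -22 0 255;0 0 -22 0 255;0 0 -22 0 255;0 0 -18 0 255;0 0 -12 0 255;0 0 -7 0 255;0 0 -3 0 255;0 0 0 0 255;0 0 0 0 255"

```text
time_s: 49.85
tool_pos: [0.5668, 0.0773, 0.1486]
tool_rot: [-179.9, 0.0, 104.6]
force: [1.0, -0.6, -0.4]
grip_width: 0.0215
grasp_force: 12.0
```

```bash
python3 - <<'E'
from h import *
leg((521.7,-384,70.4))
E
```

```text
leg [-435.  -160.    78.2] yaw 104.6
```

Emit:
arm_command:
  series: "-3 -1.1 0 0 255;-7 -2.6 0 0 255;-12 -4.4 0 0 255;-16 -5.9 0 0 255;-18 -6.6 0 0 255;-18 -6.6 0 0 255;-18 -6.6 0 0 255;-18 -6.6 0 0 255;-18 -6.6 0 0 255;-18 -6.6 0 0 255;-18 -6.6 0 0 255;-18 -6.6 0 0 255;-18 -6.6 0 0 255;-18 -6.6 0 0 255;-18 -6.6 0 0 255;-18 -6.6 0 0 255;-18 -6.6 0 0 255;-18 -6.6 0 0 255;-18 -6.6 0 0 255;-18 -6.6 0 0 255"

```text
time_s: 51.52
tool_pos: [0.5325, -0.2707, 0.1491]
tool_rot: [-180.0, 0.0, 104.5]
force: [0.7, -0.2, -1.2]
grip_width: 0.0215
grasp_force: 12.0
```

Emit:
arm_command:
  series: "-18 -6.6 0 0 255;-18 -6.6 0 0 255;-18 -6.6 0 0 255;-16 -5.9 0 0 255;-13 -4.8 0 0 255;-10 -3.7 0 0 255;-7 -2.6 0 0 255;-5 -1.9 0 0 255;-3 -1.2 0 0 255;-1 -0.5 0 0 255;0 0 0 0 255;0 0 0 0 255;0 0 0 0 255"

```text
time_s: 52.6
tool_pos: [0.5227, -0.3832, 0.1493]
tool_rot: [180.0, -0.0, 104.7]
force: [-0.4, 0.1, -0.2]
grip_width: 0.0213
grasp_force: 12.0
```

```bash
python3 - <<'E'
from h import *
leg((521.7,-384,70.4))
s=cams.read_camera("scene"); cv2.imwrite("pics/w4.png",s)
o=telemetry.get_obs(); print(o["qpos"],o["grip_width"])
# lid disc extents: terracotta columns per row in the pot/lid area
hsv=cv2.cvtColor(s,cv2.COLOR_BGR2HSV)
m=((hsv[...,0]<13)&(hsv[...,1]>100)&(hsv[...,2]>85)).astype(np.uint8)
for y in range(150,235,4):
    xs=np.where(m[y,70:135])[0]+70
    print(y,(xs.min(),xs.max(),len(xs)) if len(xs) else None)
zb=.1486-.0054+.011
print("pred disc centre px",proj("scene",(.5217,-.384,zb)),"pot rim px",proj("scene",(.522,-.3835,.076)))
E
```

```text
leg [-0.5 -1.2 78.9] yaw 104.7
[ -5.75368669  26.93130388  53.38377287  88.82178907 -22.09315846
  75.43004436  64.94757229] 0.021497921883511312
150 None
154 None
158 None
162 None
166 None
170 None
174 None
178 (np.int64(100), np.int64(101), 2)
182 (np.int64(101), np.int64(102), 2)
186 (np.int64(99), np.int64(101), 3)
190 (np.int64(84), np.int64(98), 15)
194 (np.int64(79), np.int64(92), 14)
198 (np.int64(97), np.int64(105), 9)
202 (np.int64(90), np.int64(111), 11)
206 (np.int64(87), np.int64(113), 8)
210 (np.int64(85), np.int64(115), 11)
214 (np.int64(85), np.int64(117), 19)
218 (np.int64(89), np.int64(117), 29)
222 (np.int64(96), np.int64(115), 20)
226 (np.int64(100), np.int64(112), 13)
230 None
234 None
pred disc centre px [ 87.55032455 184.94655205] pot rim px [ 98.66078051 207.57493691]
```

Emit:
arm_command:
  series: "-0.5 -1 4 0 255;0 0 8 0 255;0 0 12 0 255;0 0 14 0 255;0 0 12 0 255;0 0 8 0 255;0 0 4 0 255;0 0 2 0 255;0 0 0 0 255;0 0 0 0 255;0 0 0 0 255"

```text
time_s: 53.57
tool_pos: [0.5218, -0.3851, 0.086]
tool_rot: [179.9, 0.0, 104.6]
force: [0.9, 0.2, 0.0]
grip_width: 0.0214
grasp_force: 12.0
```

Emit:
arm_command:
  series: "0 0 2 0 255;0 0 2 0 255;0 0 2 0 255;0 0 1.5 0 255;0 0 1 0 255;0 0 1 0 255;0 0 1 0 255;0 0 1 0 255;0 0 0 0 255;0 0 0 0 255"

```text
time_s: 54.4
tool_pos: [0.5214, -0.3847, 0.0738]
tool_rot: [180.0, -0.0, 104.6]
force: [0.2, 0.1, -0.3]
grip_width: 0.0214
grasp_force: 12.0
```

Emit:
arm_command:
  series: "0 0 1 0 255;0 0 0.8 0 255;0 0 0.6 0 255;0 0 0.5 0 255;0 0 0 0 255;0 0 0 0 255"

```text
time_s: 54.9
tool_pos: [0.5215, -0.3847, 0.0709]
tool_rot: [180.0, -0.0, 104.6]
force: [0.7, -0.5, -0.4]
grip_width: 0.0212
grasp_force: 12.0
```

Emit:
arm_command:
  series: "0 0 0.4 0 255;0 0 0.3 0 255;0 0 0 0 255;0 0 0 0 255"

```text
time_s: 55.23
tool_pos: [0.5215, -0.3848, 0.0704]
tool_rot: [180.0, 0.0, 104.6]
force: [0.2, -0.1, 1.3]
grip_width: 0.0214
grasp_force: 12.0
```

Emit:
arm_command:
  series: "0 0 0.3 0 255;0 0 0 0 255;0 0 0 0 185;0 0 0 0 175;0 0 0 0 160;0 0 0 0 145;0 0 0 0 130;0 0 0 0 120;0 0 0 0 120;0 0 -4 0 120;0 0 -10 0 120;0 0 -18 0 120;0 0 -24 0 120;0 0 -24 0 120;0 0 -20 0 120;0 0 -12 0 120;0 0 -6 0 120;0 0 0 0 120;0 0 0 0 120"

```text
time_s: 56.82
tool_pos: [0.5212, -0.3844, 0.1873]
tool_rot: [-180.0, -0.0, 104.6]
force: [-0.4, -1.0, -0.6]
grip_width: 0.0459
grasp_force: 0.0
```

```bash
python3 - <<'E'
from h import *
leg((600,-150,190))
E
```

```text
leg [207.  135.3  -2.7] yaw 104.6
```

Emit:
arm_command:
  series: "5 3 0 0 120;12 8 0 0 120;18 12 0 0 120;24 16 0 0 120;28 18 0 0 120;28 18 0 0 120;28 18 0 0 120;24 16 0 0 120;18 12 0 0 120;12 8 0 0 120;6 4 0 0 120;3 2 0 0 120;0 0 0 0 120;0 0 0 0 120"

```text
time_s: 57.98
tool_pos: [0.5994, -0.1532, 0.1879]
tool_rot: [-180.0, 0.0, 104.5]
force: [0.3, 0.3, -0.5]
grip_width: 0.0463
grasp_force: 0.0
```

```bash
python3 - <<'E'
from h import *
im={n:cams.read_camera(n) for n in("top","scene")}
def chk(n,im,box,z,hi=11):
    x,y,w,h=box; hsv=cv2.cvtColor(im[y:y+h,x:x+w],cv2.COLOR_BGR2HSV)
    m=((hsv[...,0]<hi)&(hsv[...,1]>100)&(hsv[...,2]>95)).astype(np.uint8)
    c=max(cv2.findContours(m,cv2.RETR_EXTERNAL,1)[0],key=cv2.contourArea); r=cv2.minEnclosingCircle(c)
    bx=cv2.boundingRect(c); e=cv2.fitEllipse(cv2.convexHull(c)) if len(c)>8 else None
    print(n,np.add(bx,(x,y,0,0)),cv2.contourArea(c),"ell",np.round(np.add(e[0],(x,y)),1),np.round(e[1],1),np.round(ray(n,np.add(e[0],(x,y)),z)[:2]*1000))
chk("top",im["top"],(460,195,55,60),.082); chk("scene",im["scene"],(75,180,55,60),.082)
print("pred disc top/knob", [np.round(proj(n,(.5215,-.384,z)),1) for n in im for z in(.082,.106)])
g=cv2.cvtColor(im["top"],cv2.COLOR_BGR2GRAY)[205:250:1,466:510]
print("\n".join(" ".join(f"{v:3d}" for v in r[::2]) for r in g[::2]))
# other pieces: change since they were placed
a=cv2.imread("pics/w_scene.png"); b=im["scene"]
for nm,(x,y,w,h) in dict(round=(375,160,85,72),mug=(135,170,40,60),eleph=(225,195,45,60)).items():
    print(nm,"changed px",int((cv2.absdiff(a,b).max(2)[y:y+h,x:x+w]>40).sum()))
E
```

```text
top [474 212  30  31] 668.5 ell [488.6 226.7] [28.6 31.4] [ 519. -383.]
scene [ 85 196  27  22] 405.0 ell [ 97.9 206.4] [19.9 27.4] [ 523. -383.]
pred disc top/knob [array([488.9, 225.7]), array([493.7, 223.9]), array([ 97.7, 205.8]), array([ 94.4, 199.1])]
 85  64  46  33  29  36  40  55 139  62  58 110 160 151 156 196 207 209 204 201 203 206
 32  36  32  73  36  75  83  48  96  40  38 112 147 160 143 201 211 207 204 203 204 201
 97 113  37  95  40  32  33  35  36  34  35  76 104 151 138 165 167 196 208 209 212 205
 65  67  29  30  28  28  31  34  40  46  50  55  80 102 115 116 129 156 194 208 210 207
 28  26  27  29  30  38  44  62  79  83  86  85  84  87  99 126 118 107 142 200 202 207
 28  27  31  40  46  52  72  83  87  86  86  85  84  84  84  90 120 100 114 137 160 189
 28  33  44  49  53  62  84  86  85  85  85  85  86  85  85  85  86 103 102 118 142 145
 34  44  48  51  59  80  85  85  86  86  85  83  83  81  81  84  83  86  98 108 128 144
 43  48  50  50  63  86  86  86  85  85  77  60  74  83  83  84  83  83  91  97 114 135
 46  50  53  52  71  88  88  86  86  80  51  57  8
[... 540 characters left out ...]
4  84  85 105 131  96 116
 39  48  52  53  55  58  59  79  84  84  85  87  84  84  85  84  85  86 114 101 112 131
 29  41  50  52  54  58  59  57  74  84  97 114 114 113  98 101  78  80 106 114 129 145
 30  31  42  50  52  56  58  59  62  62  88 102 103 100  75  53  33  72  95 117 139 146
 30  30  30  37  48  53  56  59  59  60  62  58  50  40  31  28  29  58  85 114 132 146
 28  30  29  30  30  36  41  47  46  45  39  35  30  28  29  29  29  43  79 104 118 140
 29  30  28  29  29  30  30  30  30  29  30  28  30  30  30  46  42  34  62  79  95 122
 29  29  30  30  31  28  30  31  28  30  32  30  36  74  33  85  75  31  54  82 128 138
round changed px 0
mug changed px 264
eleph changed px 171
```

```bash
python3 - <<'E'
from h import *
def sad(im):
    hsv=cv2.cvtColor(im,cv2.COLOR_BGR2HSV)[195:255,225:270]
    m=((hsv[...,0]<8)|(hsv[...,0]>172))&(hsv[...,1]>150)
    ys,xs=np.where(m); return xs.mean()+225,ys.mean()+195,m.sum()
a,b=sad(cv2.imread("pics/scene0.png")),sad(cams.read_camera("scene")); print(a,b)
if abs(a[0]-b[0])<2.5 and abs(a[1]-b[1])<2.5: print(env.sign_off())
E
```

```text
(np.float64(250.36363636363637), np.float64(218.11363636363637), np.int64(44)) (np.float64(249.19642857142858), np.float64(217.44642857142858), np.int64(56))
the job is handed in; nothing more can be done
None
```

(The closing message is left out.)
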